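# Clear the block heater's lid and hold it open at 50 degrees

### The job

Someone has left the small tube rack standing on the block heater's lid: lift it off and set it down upright inside the empty spill tray. Then raise the lid by its front bar handle to 50 degrees from shut, give or take 5, and finish while still holding it there by the handle so that I can reach the tubes, because its stay is missing and it falls shut when let go. Do not let the lid drop, do not tip or drop the rack, and leave everything else on the bench where it stands.

Things in the scene. Friction and masses are not known exactly. Their poses are not given: they have to be found in the camera images.
- heater: Cream dry block heater, fixed, turned up to 20 degrees. Origin on the bench; own x from its sloped control panel (front, nearer the robot) to its back, y left, z up. Housing x -135 to +125, y +-100 mm; 100 mm high from x = -75 back, panel slopes from 85 mm high at x = -75 to 45 mm at x = -135. Shut lid covers x -75 to +105, y +-95 mm; its flat top is 135 mm above the bench
- hinge (a point): Middle of the lid's hinge line, at the back of the heater: x = +105, y = 0, z = 100 mm in the heater's frame, same axes; the hinge line runs along the heater's y
- lid (a joint): Angle of the heater's grey sheet-steel lid (180 deep x 190 wide x 35 mm, 0.4 to 0.65 kg with handle) about its hinge line: 0 = shut, grows as the front edge rises, 0.873 rad = 50 degrees, stops at 1.75 rad. No spring or stay, little friction: it falls shut when let go below about 75 degrees
- lid_bar (a point): Lid's steel bar handle (its solid: lid_c0), round, 10 mm thick, 120 mm long, moves with the lid. Point: middle of the bar; y along the bar, x towards the hinge, z out of the lid's top. End rods at y = +-54 mm run 40 mm back to the lid's front face: 35 mm free between bar and lid, 30 mm or more free below. Shut: 220 mm in front of and 18 mm above the hinge, 118 mm above the bench
- rack: Small tube rack: white moulded block 116 x 50 x 50 mm with ten blue-capped tubes (2 rows of 5) fixed in it, 72 mm high in all, 0.15 to 0.3 kg; stands on the lid at the start, turned any way. Origin: centre of its underside; own x along its length, z up. Grip it across its two flat long sides, 50 mm apart
- tray: Empty steel spill tray 200 x 160 mm, rim 15 mm high, walls and floor 4 mm, fixed, to the left or right of the heater. Origin: centre of its underside, on the bench; own x along its 200 mm side. Inner floor 192 x 152 mm, 4 mm above the bench; the rack fits in it any way round
- big_rack: Bystander: large green rack of twelve 50 mL blue-capped tubes, 112 x 148 x 116 mm, on the other side of the heater from the tray. Origin: centre of its underside
- wash_bottle: Bystander: white wash bottle with red cap and bent spout, 68 mm in diameter, 200 mm high. Origin: centre of its underside
- tip_box: Bystander: pipette tip box, 120 x 84 x 68 mm. Origin: centre of its underside
- petri: Bystander: stack of small dishes, 62 mm in diameter, 56 mm high, in front of the heater. Origin: centre of its underside
- timer: Bystander: flat white timer, 52 x 62 x 18 mm, lying in front of the heater. Origin: centre of its underside
- marker: Bystander: marker pen, 137 mm long, 15 mm thick, lying in front of the heater. Origin: its underside, near its middle

How it is judged:
By the outcome, as a careful person would: the job done as asked, in the order asked, and still so for the second after the job is handed in, while the arm keeps its last pose, push and grip.
It also fails if it takes over 56 s, if anything falls off the work surface, if the arm or the gripper's body presses on something with over 40 N, if the wrist force passes 120 N, or if a joint passes its speed limit or range.

### The arm

A 6-joint arm with a two-finger parallel gripper is mounted at the origin on the work surface. World frame = base frame: x ahead of the robot, y to its left, z up, the work surface at z = 0. Lengths are in m, angles in rad, forces in N, time in s.
With the tool pointing down it reaches from about 0.3 to 0.875 m from the base axis. Payload 4.2 kg.
Tool frame: the origin (TCP) lies on the mounting face of the last link; the fingertips stand 173 mm ahead of it and the grasp point (between the pads) lies 155 mm ahead of it (env.tips_ahead is the distance from the TCP to the fingertips, in m); z points along the fingers, y is the line along which they close (so a half turn about z gives the same grasp; the last joint's range is limited). The gripper opens to 85 mm and grips with 20 to 120 N. Pads are 22 mm wide; open, the fingers measure 114 mm over their backs; the gripper's body (76 mm by 85 mm) begins 54 mm behind the grasp point. The pads swing forward as they close: fully open they stand 13 mm farther back than shut.
Start: joints at [1.3, 0.32, 1.565, -0, 1.257, -0.02], TCP at [0.143, 0.557, 0.405] pointing down, gripper open.
Joint ranges: [-3.11, 3.11], [-0.84, 2.01], [0.21, 2.61], [-1.34, 4.49], [0.05, 2.63], [-2.56, 2.56]. Speed limits (rad/s): [2.57, 2.57, 3.14, 3.14, 3.14, 3.14].

### API

Orientations are given as a unit quaternion [x, y, z, w].
In Python, from rig import env gives the robot as it stands. The module is installed in compiled form; this text tells all that it offers. Calls block until the motion is done:
- env.goto(position, orientation): joint-space move of the TCP to a pose.
- env.servo_line(position, orientation=None, vel=0.15, f_stop=None): straight line of the TCP; orientation=None keeps the orientation; vel is the mean speed in m/s. With f_stop (N) it stops when the force on the tool has changed by that much, and returns True; else False.
- env.move_j(angles): joint-space move.
- env.gripper_to(opening, grip_force=None): finger opening in m; grip_force is the grip in N (None keeps the last); returns when the fingers have stopped.
- env.pause(seconds).
- env.solve_ik(position, orientation): joint angles nearest the present ones, or None.
- env.state(): the state.
- env.snapshot(name): name is "scene" or "side" or "wrist"; returns a dict with "pixels" (384x512x3 uint8, red, green, blue), "depth" (384x512 float32, m along the optical axis (not along the pixel's ray), 0 where there is no reading), "fov_y" (degrees; the focal length in pixels is half the picture's height over the tangent of half this angle, whatever the lens; pixels are square), "cx", "cy" (the principal point, pixels), "cam_to_world" (4x4, takes a point from camera to world coordinates). Camera axes: x right, y down, z forward; pixel columns grow to the right and rows downward; lengths in m; the calibration is good to about 2 mm. A picture is of the moment at which its call begins.
A pose or a line that the arm cannot do raises env.MotionError and nothing moves.
- env.close_job(): hands the job in; it is judged then, once.
Trained networks look in the newest picture that a camera, given by its name, has taken for a name from the list of things; names that differ only in an ending like _2 or _b are one class to them, and where a whole thing is asked for, a point or a joint stands for the part that bears it (a point fixed in the world has none). Each returns a list of dicts, best first, with "score" (0 to 1); they miss things now and then, are a little off and sometimes report something else, mostly with a low value. They report only what shows in the picture. A call takes as long as a camera call.
- env.silhouettes(camera, name): "mask" (384x512 bool, what is visible of it) and "xy" ([column, row] in pixels, amid what is visible of it).
- env.landmark_of(camera, name): "xy" ([column, row] in pixels: a listed point, or the origin of a listed thing).
The state is a dict: "t": time; "joint_positions": joint angles; "dq": joint speeds; "joint_efforts": joint torques, N m; "tcp_pos": TCP position; "tool_rot": TCP orientation; "ft_force": force on the tool from outside, world axes, zero at the start; "wrist_torque": the same for the moment, N m; "width": finger opening in m; "grasp_force": force on a finger pad.
Only numpy, scipy, OpenCV 4.12 (cv2) and the standard library are available. Lean on these libraries where they do the work, as an engineer would, in place of code of your own. Each camera call takes 0.05 s, during which the arm holds its last target. There are 200 camera calls.

## Working session

There is one attempt and no reset: what is moved stays moved. The work goes in short steps, each a Python script; the robot and the scene stay as the last script left them, time stands still between calls to the robot, and variables do not carry over. Pictures are saved under pics/ and viewed, at most 10 in all, crops included, and the job is handed in when it is done.

```bash
mkdir -p pics; ls
cat > h.py <<'E'
import numpy as np, cv2
from scipy.spatial.transform import Rotation as R
from rig import env
def snap(n):
    s=env.snapshot(n); return s
def cloud(s):
    d=s["depth"]; h,w=d.shape; f=h/2/np.tan(np.radians(s["fov_y"])/2)
    u,v=np.meshgrid(np.arange(w),np.arange(h))
    P=np.stack([(u-s["cx"])/f*d,(v-s["cy"])/f*d,d],-1)
    M=np.array(s["cam_to_world"]); W=P@M[:3,:3].T+M[:3,3]; W[d<=0]=np.nan
    return W
def save(s,n): cv2.imwrite(f"pics/{n}.png",s["pixels"][:,:,::-1])
E
python3 - <<'E'
from h import *
for c in ("scene","side"):
    s=snap(c); W=cloud(s); save(s,c+"0"); np.save(c+"0.npy",W)
    print(c,np.array(s["cam_to_world"])[:3,3])
    for n in ("heater","lid","rack","tray","big_rack","wash_bottle","tip_box","petri","timer","marker","lid_bar"):
        r=env.silhouettes(c,n)
        if r:
            m=r[0]["mask"]; p=W[m]; p=p[~np.isnan(p[:,0])]
            np.save(f"m_{c}_{n}.npy",m)
            print(n,round(r[0]["score"],2),m.sum(),np.round(np.percentile(p,[3,50,97],axis=0),3).tolist() if len(p) else 0)
        else: print(n,None)
print(env.state()["t"], env.state()["width"], env.tips_ahead)
a=cv2.imread("pics/scene0.png");b=cv2.imread("pics/side0.png")
cv2.imwrite("pics/both.png",cv2.resize(np.vstack([a,b]),(400,600)))
E
```

```text
pics
scene [1.24456688 0.0105662  1.0359467 ]
heater 0.61 4471 [[0.498, -0.046, 0.02], [0.691, 0.056, 0.132], [0.743, 0.151, 0.138]]
lid 0.85 2919 [[0.501, -0.038, 0.109], [0.654, 0.065, 0.134], [0.724, 0.15, 0.138]]
rack 0.97 1003 [[0.607, -0.001, 0.144], [0.655, 0.049, 0.186], [0.691, 0.1, 0.209]]
tray 0.9 2494 [[0.358, 0.256, 0.0], [0.462, 0.346, 0.005], [0.564, 0.435, 0.017]]
big_rack 0.85 2270 [[0.397, -0.424, 0.001], [0.497, -0.354, 0.089], [0.531, -0.285, 0.119]]
wash_bottle 0.93 907 [[0.7, 0.267, 0.011], [0.731, 0.29, 0.112], [0.745, 0.324, 0.161]]
tip_box 0.88 1513 [[0.68, -0.364, 0.002], [0.753, -0.313, 0.067], [0.801, -0.267, 0.071]]
petri 0.77 324 [[0.349, -0.036, 0.009], [0.386, -0.009, 0.053], [0.401, 0.019, 0.059]]
timer 0.64 221 [[0.337, -0.205, 0.005], [0.368, -0.175, 0.018], [0.394, -0.145, 0.022]]
marker 0.53 93 [[0.311, 0.108, 0.009], [0.358, 0.129, 0.014], [0.431, 0.144, 0.018]]
lid_bar 0.91 2694 [[0.529, -0.039, 0.109], [0.66, 0.064, 0.134], [0.724, 0.152, 0.138]]
side [ 0.32851084 -0.61702949  0.72831761]
heater 0.95 7155 [[0.474, -0.058, 0.016], [0.569, -0.019
[... 229 characters left out ...]
46, 0.001], [0.455, 0.345, 0.005], [0.563, 0.437, 0.017]]
big_rack 0.56 4936 [[0.4, -0.414, 0.032], [0.46, -0.354, 0.115], [0.517, -0.299, 0.118]]
wash_bottle 0.82 601 [[0.677, 0.265, 0.068], [0.702, 0.279, 0.116], [0.734, 0.302, 0.161]]
tip_box 0.57 3199 [[0.669, -0.375, 0.008], [0.716, -0.332, 0.067], [0.789, -0.278, 0.07]]
petri 0.65 820 [[0.34, -0.041, 0.002], [0.367, -0.026, 0.054], [0.396, 0.017, 0.058]]
timer 0.66 809 [[0.33, -0.214, 0.001], [0.359, -0.185, 0.018], [0.39, -0.151, 0.021]]
marker 0.7 300 [[0.305, 0.102, 0.003], [0.366, 0.121, 0.013], [0.423, 0.139, 0.017]]
lid_bar 0.57 3216 [[0.496, -0.05, 0.105], [0.58, 0.0, 0.134], [0.689, 0.145, 0.137]]
1.2 0.08531151949492687 0.1734
```

View pics/scene0.png

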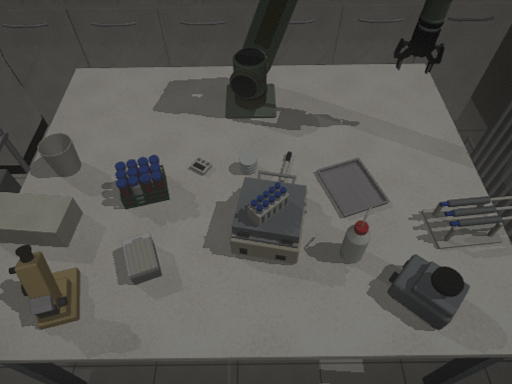

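View pics/side0.png

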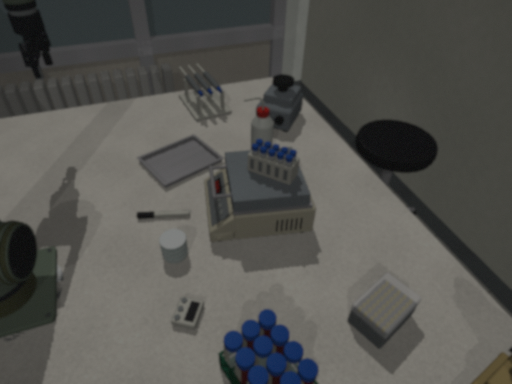

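```bash
cat > fit.py <<'E'
import numpy as np, cv2
L={};
def pts(n,zl,zh,cams=("scene","side"),er=0):
    o=[]
    for c in cams:
        m=np.load(f"m_{c}_{n}.npy"); 
        if er: m=cv2.erode(m.astype(np.uint8),np.ones((3,3)))>0
        p=np.load(c+"0.npy")[m]; o.append(p[(p[:,2]>zl)&(p[:,2]<zh)])
    return np.vstack(o)
def rect(p):
    # drop isolated points
    from scipy.spatial import cKDTree
    q=p[:,:2]; k=cKDTree(q).query(q,6)[0][:,-1]; q=q[k<0.006]
    (c,s,a)=cv2.minAreaRect((q*1000).astype(np.float32)); return np.round(c,1),np.round(s,1),round(a,1),len(q)
for cams in (("scene",),("side",),("scene","side")):
    print(cams,"lid",rect(pts("lid",.13,.14,cams)),"rack",rect(pts("rack",.15,.19,cams)),"caps",rect(pts("rack",.19,.215,cams)),"tray",rect(pts("tray",.0,.02,cams)))
for c in("scene","side"):
    W=np.load(c+"0.npy")
    q=W[(W[...,2]>.105)&(W[...,2]<.128)&(W[...,0]>.40)&(W[...,0]<.55)&(abs(W[...,1]-.07)<.13)]
    print(c,len(q),rect(q),np.round(q.mean(0),3))
    q=W[(W[...,2]>.03)&(W[...,0]>.5)&(W[...,0]<.9)&(W[...,1]>.2)&(W[...,1]<.45)]
    print("tall left",np.round([q.min(0),q.max(0)],3))
E
python3 fit.py
```

```text
('scene',) lid (array([622.9,  57.4]), array([189.3, 181.6]), 78.7, 2304) rack (array([642. ,  50.6]), array([ 49.3, 116.2]), 41.0, 484) caps (array([641.7,  50.6]), array([ 36.2, 103.2]), 41.1, 396) tray (array([462.1, 343.8]), array([207. , 168.3]), 19.1, 2142)
('side',) lid (array([621.3,  55.7]), array([193.4, 180.4]), 78.4, 2317) rack (array([635.7,  45.3]), array([ 48.3, 115.5]), 42.6, 849) caps (array([636.4,  46.1]), array([ 35.8, 103.7]), 40.8, 464) tray (array([459.5, 341.1]), array([207.9, 168.4]), 19.1, 2065)
('scene', 'side') lid (array([622.5,  55.6]), array([193.8, 183.2]), 78.6, 4696) rack (array([639.1,  48. ]), array([ 57. , 116.2]), 41.0, 1362) caps (array([639.1,  48.5]), array([ 43. , 103.6]), 41.1, 880) tray (array([459.8, 342.7]), array([213.2, 172.9]), 19.3, 4816)
scene 148 (array([503.7,  83.2]), array([116.5,  25.6]), 81.8, 117) [0.5   0.083 0.121]
tall left [[0.664 0.266 0.03 ]
 [0.9   0.45  0.199]]
side 392 (array([511.6,  55.1]), array([ 69.1, 167.5]), 2.7, 378) [0.513 0.044 0.119]
tall left [[0.661 0.262 0.03 ]
 [0.9   0.45  0.199]]
```

```bash
cat >> h.py <<'E'
def quat(y,z):
    y,z=np.array(y,float),np.array(z,float); z/=np.linalg.norm(z); y-=z*(y@z); y/=np.linalg.norm(y)
    return R.from_matrix(np.stack([np.cross(y,z),y,z],1)).as_quat()
def down(deg): a=np.radians(deg); return quat([np.cos(a),np.sin(a),0],[0,0,-1])
E
python3 - <<'E'
from h import *
for d in (41,221):
    print("pick",d,np.round(env.solve_ik([.639,.048,.32],down(d)),2))
for d in (109.1,-70.9): print("place",d,np.round(env.solve_ik([.4605,.342,.19],down(d)),2))
ya=np.radians(-11.3);X=np.array([np.cos(ya),np.sin(ya),0]);H=np.array([.710,.039,.1])
for tilt in (30,40,50,60):
  for s in (1,-1):
    for th in (0,25,50,55):
        t=np.radians(th);b=H-X*(.22*np.cos(t)-.018*np.sin(t))+np.array([0,0,.22*np.sin(t)+.018*np.cos(t)])
        a=np.radians(tilt-th);z=X*np.sin(a)+np.array([0,0,-np.cos(a)]);n=X*np.cos(a)+np.array([0,0,np.sin(a)])
        q=env.solve_ik(b-.155*z,quat(s*n,z)); print(tilt,s,th,None if q is None else np.round(q,2))
E
```

```text
pick 41 [ 0.06  0.48  1.53 -0.    1.13 -0.66]
pick 221 [ 0.06  0.48  1.53 -0.    1.13  2.48]
place 109.1 [ 0.62  0.53  1.84 -0.    0.77 -1.29]
place -70.9 [ 0.62  0.53  1.84 -0.    0.77  1.86]
30 1 0 [ 0.28  0.21  2.26 -0.87  0.31  1.26]
30 1 25 [ 0.14  0.24  1.79 -0.03  1.03  0.35]
30 1 50 [0.05 0.49 1.26 0.08 1.73 0.24]
30 1 55 [0.03 0.56 1.14 0.1  1.87 0.24]
30 -1 0 [ 0.28  0.21  2.26 -0.87  0.31 -1.88]
30 -1 25 None
30 -1 50 None
30 -1 55 None
40 1 0 None
40 1 25 [ 0.18  0.17  1.9  -0.13  0.82  0.45]
40 1 50 [0.07 0.41 1.36 0.05 1.54 0.26]
40 1 55 [0.05 0.47 1.25 0.06 1.68 0.25]
40 -1 0 None
40 -1 25 None
40 -1 50 None
40 -1 55 None
50 1 0 None
50 1 25 [ 0.22  0.12  2.02 -0.3   0.62  0.63]
50 1 50 [ 0.09  0.32  1.48 -0.    1.34  0.29]
50 1 55 [0.07 0.39 1.36 0.02 1.48 0.26]
50 -1 0 [ 0.4   0.29  2.48  4.03  0.59 -0.38]
50 -1 25 [ 0.22  0.12  2.02 -0.3   0.62 -2.51]
50 -1 50 None
50 -1 55 None
60 1 0 None
60 1 25 [ 0.27  0.09  2.13 -0.66  0.44  1.  ]
60 1 50 [ 0.12  0.25  1.6  -0.06  1.13  0.34]
60 1 55 [ 0.09  0.3   1.49 -0.03  1.27  0.3 ]
60 -1 0 [ 0.46  0.41  2.58  3.87  0.93 -0.12]
60 -1 25 [ 0.27  0.09  2.13 -0.66  0.44 -2.14]
60 -1 50 None
60 -1 55 None
```

Run:
```python
from h import *
env.goto([.639,.048,.48],down(41))
s=snap("wrist");W=cloud(s);save(s,"w1")
for n in("rack",):
    r=env.silhouettes("wrist",n)
    if r:
        p=W[r[0]["mask"]];print(r[0]["score"],len(p))
        for a,b in((.15,.19),(.19,.215),(.175,.19)):
            q=p[(p[:,2]>a)&(p[:,2]<b),:2]
            if len(q)>20: print(a,len(q),cv2.minAreaRect((q*1000).astype(np.float32)))
q=W[(W[...,2]>.13)&(W[...,2]<.14)]
print(len(q),cv2.minAreaRect((q[:,:2]*1000).astype(np.float32)))
print(env.state()["t"])
```

```text
0.77 6326
0.15 2967 ((638.3158569335938, 50.01382827758789), (50.06957244873047, 115.65785217285156), 41.36479949951172)
0.19 3310 ((638.0916137695312, 50.24412536621094), (38.88220977783203, 103.79762268066406), 41.26837921142578)
0.175 2892 ((638.3222045898438, 50.006614685058594), (50.06957244873047, 115.63862609863281), 41.36479949951172)
23295 ((639.12939453125, 143.57203674316406), (367.93359375, 180.491943359375), 78.56153869628906)
3.8333
```

View pics/w1.png

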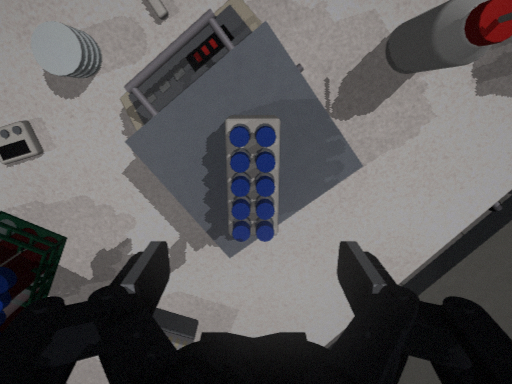

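Run:
```python
from h import *
def st(m):
    s=env.state();print(m,round(s["t"],2),"w",round(s["width"],4),"g",round(s["grasp_force"],1),"F",np.round(s["ft_force"],1),"tcp",np.round(s["tcp_pos"],3))
P=[.6383,.050]
q=down(41.4)
hit=env.servo_line(P+[.322],q,vel=.12,f_stop=15); print(hit); st("down")
env.gripper_to(.04,45); st("grip")
env.servo_line(P+[.345],q,vel=.06); st("lift")
env.servo_line(P+[.45],q,vel=.15); 
env.servo_line([.4605,.342,.42],down(109.2),vel=.15); st("over")
s=snap("scene");save(s,"s2")
```

```text
False
down 5.3 w 0.0851 g 0.0 F [ 0.6 -0.3 -0. ] tcp [0.639 0.05  0.323]
grip 5.72 w 0.0495 g 48.0 F [ 0.6 -1.1  2.7] tcp [0.638 0.05  0.323]
lift 6.26 w 0.0495 g 47.4 F [-0.7  0.3 -1.5] tcp [0.638 0.05  0.345]
over 9.55 w 0.0495 g 47.3 F [-0.3 -0.5 -2. ] tcp [0.461 0.342 0.42 ]
```

View pics/s2.png

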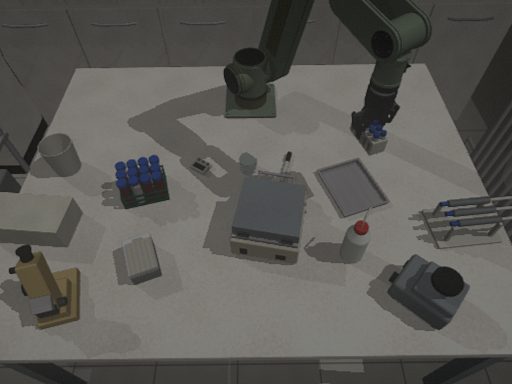

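Run:
```python
from h import *
def st(m):
    s=env.state();print(m,round(s["t"],2),"w",round(s["width"],4),"g",round(s["grasp_force"],1),"F",np.round(s["ft_force"],1),"tcp",np.round(s["tcp_pos"],4))
P=[.4605,.342]; q=down(109.2)
env.servo_line(P+[.202],q,vel=.15)
print(env.servo_line(P+[.188],q,vel=.02,f_stop=4)); st("touch")
env.gripper_to(.068); st("open")
env.servo_line(P+[.40],q,vel=.15)
s=snap("wrist");W=cloud(s);save(s,"w3")
r=env.silhouettes("wrist","rack")
if r:
    p=W[r[0]["mask"]];print(r[0]["score"],np.nanpercentile(p[:,2],[2,50,98]))
    b=p[p[:,2]>.045];print(cv2.minAreaRect((b[:,:2]*1000).astype(np.float32)))
# view of the bar from above lid front
env.goto([.52,.08,.46],down(78.7-90))
s=snap("wrist");W=cloud(s);save(s,"w4");np.save("w4.npy",W)
ok=(W[...,1]<.2)&(W[...,1]>-.1)
q=W[ok&(W[...,2]>.131)&(W[...,2]<.139)];print("lid",len(q),cv2.minAreaRect((q[:,:2]*1000).astype(np.float32)))
r=env.landmark_of("wrist","lid_bar");print(r[:1])
for x in r[:1]: c=np.round(x["xy"]).astype(int);print(np.round(W[c[1],c[0]],3))
st("end")
```

```text
True
touch 11.74 w 0.0494 g 48.0 F [-0.5 -0.2  3.6] tcp [0.4605 0.342  0.1916]
open 12.07 w 0.0676 g 0.0 F [-0.6 -0.   0.1] tcp [0.46   0.3416 0.1905]
0.88 [0.01462302 0.05642837 0.07709654]
((460.3945617675781, 342.6008605957031), (115.39403533935547, 50.51481246948242), 19.186845779418945)
lid 29975 ((621.8345947265625, 56.032020568847656), (190.70773315429688, 180.85496520996094), 78.62030029296875)
[{'xy': [229.6, 173.1], 'score': 0.85}]
[0.495 0.083 0.123]
end 15.24 w 0.0677 g 0.0 F [-0.4  1.   1.2] tcp [0.52   0.0805 0.4597]
```

```bash
python3 -c "
import cv2,numpy as np
cv2.imwrite('pics/w34.png',cv2.resize(np.hstack([cv2.imread('pics/w3.png'),cv2.imread('pics/w4.png')]),(800,300)))"
```

```text
(no output)
```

View pics/w34.png

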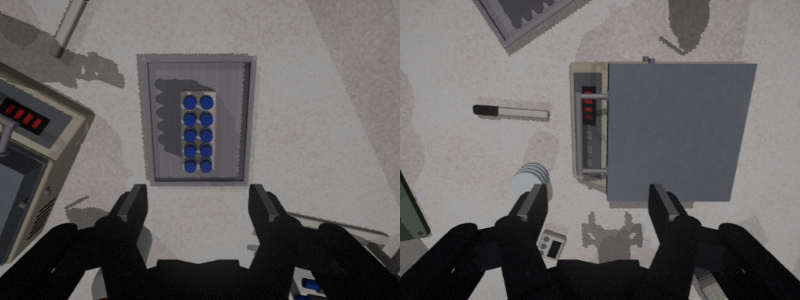

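```bash
cat > lid.py <<'E'
from h import *
ya=np.radians(-11.38);X=np.array([np.cos(ya),np.sin(ya),0]);Z=np.array([0,0,1.]);H=np.array([.710,.0382,.1])
TILT=10
def pose(th,back=0.,H=H):
    t=np.radians(th);b=H-X*(.22*np.cos(t)-.018*np.sin(t))+Z*(.22*np.sin(t)+.018*np.cos(t))
    a=np.radians(TILT-th);z=X*np.sin(a)-Z*np.cos(a);n=X*np.cos(a)+Z*np.sin(a)
    return b-(.155+back)*z,quat(n,z)
def st(m):
    s=env.state();print(m,round(s["t"],2),"w",round(s["width"],4),"g",round(s["grasp_force"],1),"F",np.round(s["ft_force"],1),"M",np.round(s["wrist_torque"],1),"tcp",np.round(s["tcp_pos"],4))
    return s
E
python3 - <<'E'
from lid import *
for th in (0,10,25,40,50): print(th,np.round(env.solve_ik(*pose(th)),2))
env.gripper_to(.03)
env.goto(*pose(0,.12)); st("pre")
print(env.servo_line(*pose(0),vel=.06,f_stop=6)); st("at")
s=snap("wrist");save(s,"w5")
E
```

```text
0 [ 0.18  0.27  2.03 -0.1   0.68  0.45]
10 [ 0.14  0.3   1.86 -0.    0.99  0.34]
25 [0.08 0.4  1.58 0.07 1.42 0.26]
40 [0.04 0.55 1.28 0.12 1.82 0.24]
50 [0.02 0.67 1.07 0.16 2.08 0.25]
pre 16.14 w 0.0301 g 0.0 F [-0.6  0.5  1.3] M [ 0.   0.1 -0.1] tcp [0.4467 0.0911 0.3886]
False
at 18.29 w 0.0301 g 0.0 F [ 0.4  0.2 -0.4] M [ 0.   0.1 -0. ] tcp [0.468  0.0869 0.2709]
```

View pics/w5.png

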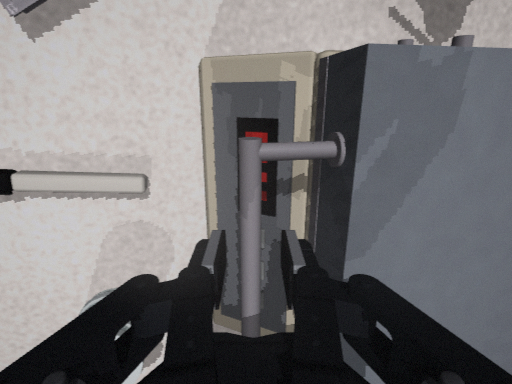

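Run:
```python
from lid import *
env.gripper_to(.0,60); st("grip")
for th in (3,8,14,20):
    env.servo_line(*pose(th),vel=.05); s=st(th)
    if np.linalg.norm(s["ft_force"])>35: break
```

```text
grip 18.67 w 0.0082 g 58.6 F [-5.   1.2  4.6] M [ 0.4  0.7 -0. ] tcp [0.4671 0.0871 0.2707]
3 19.13 w 0.008 g 58.6 F [-4.6  2.9 -1.7] M [0.5 0.7 0. ] tcp [0.4762 0.0852 0.2827]
8 19.81 w 0.0079 g 58.7 F [-5.5  2.8 -0.6] M [ 0.5  0.9 -0. ] tcp [0.4928 0.0819 0.303 ]
14 20.58 w 0.0079 g 58.7 F [-5.6  3.4  0.7] M [ 0.5  0.8 -0.1] tcp [0.5149 0.0774 0.3251]
20 21.36 w 0.0078 g 58.8 F [-6.2  2.8  1.1] M [ 0.4  0.9 -0.1] tcp [0.5391 0.0726 0.3448]
```

Run:
```python
from lid import *
for th in (26,32,38,44,50):
    env.servo_line(*pose(th),vel=.05); s=st(th)
    if np.linalg.norm(s["ft_force"])>35: break
for c in("scene","side"):
    s=snap(c);W=cloud(s);save(s,c+"6")
    r=env.silhouettes(c,"lid")
    if r:
        m=cv2.erode(r[0]["mask"].astype(np.uint8),np.ones((5,5)))>0
        p=W[m];p=p[np.isfinite(p[:,0])&(p[:,2]>.11)]
        # robust plane fit
        best=None;g=np.random.default_rng(0)
        for _ in range(300):
            a,b,d=p[g.choice(len(p),3,False)];n=np.cross(b-a,d-a);l=np.linalg.norm(n)
            if l<1e-6: continue
            n/=l;k=abs((p-a)@n)<.003
            if best is None or k.sum()>best.sum(): best=k
        q=p[best];n=np.linalg.svd(q-q.mean(0),full_matrices=False)[2][2];n*=np.sign(n[2])
        print(c,r[0]["score"],len(p),best.sum(),"n",np.round(n,3),"angle",np.degrees(np.arctan2(n@X,n[2])))
a=cv2.imread("pics/scene6.png");b=cv2.imread("pics/side6.png");cv2.imwrite("pics/e6.png",cv2.resize(np.hstack([a,b]),(800,300)))
```

```text
26 22.13 w 0.008 g 58.8 F [-5.3  2.2  0.8] M [ 0.4  0.8 -0.1] tcp [0.5652 0.0673 0.3618]
32 22.91 w 0.0076 g 58.7 F [-5.2  2.3  2.2] M [ 0.3  0.8 -0.1] tcp [0.5929 0.0617 0.376 ]
38 23.68 w 0.0081 g 58.7 F [-5.5  1.5  2.3] M [ 0.2  0.7 -0.1] tcp [0.622  0.0559 0.3871]
44 24.46 w 0.0076 g 58.8 F [-4.5  1.8  4.4] M [ 0.2  0.8 -0.1] tcp [0.6521 0.0498 0.395 ]
50 25.23 w 0.0079 g 58.8 F [-4.7  1.6  5. ] M [ 0.3  0.8 -0.2] tcp [0.6828 0.0436 0.3997]
scene 0.76 3751 3380 n [ 0.755 -0.152  0.638] angle 50.38758428818632
side 0.71 2022 1042 n [ 0.754 -0.166  0.636] angle 50.51104507546775
```

View pics/e6.png

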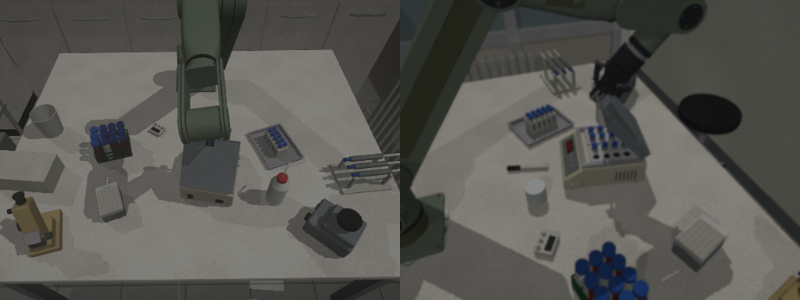

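The lid stands at about 50.4° and is held by the bar. The rack is upright in the tray (side view near 540,122), and the bystanders are where they were.

```bash
python3 -c "
from lid import *
st('end'); print(env.close_job())"
```

```text
end 25.43 w 0.0076 g 58.8 F [-4.9  1.5  5.4] M [ 0.3  0.8 -0.1] tcp [0.6826 0.0437 0.3996]
the job is handed in; nothing more can be done
None
```

The rack stands upright in the spill tray, the gripper is still holding the lid by its bar at about 50.4° from shut, and the job was handed in at 25.4 s.

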